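# Find the rocking canister lid and push it home

## Task

One of the four identical canisters has an oak lid that was set on but never pushed home. Without gripping or lifting anything, press with the fingertips near the edge of the lids until you find the one that rocks, then press that lid down in the middle until it is fully home and level. Finish while still holding that lid down firmly with the fingertips, so the trapped air can bleed out past its seal; leave the crockery around the canisters where it stands.

Things in the scene. Friction and masses are not known exactly. Their poses are not given: they have to be found in the camera images.
- lid1: flat round oak lid of a white stoneware canister (99 mm wide, stands fast); 100 mm wide, 16 mm thick. Origin: centre of its top, 131 to 143 mm above the shelf, home or not; z: its upward normal. Home: firm. Not home: perches level 4 to 5 mm too high on its seal; 3 to 5 N at 30 to 40 mm from the centre tips it 0.05 to 0.1 rad (edge sinks 2 to 4 mm), springs back; 13 N on the middle slides it down to stay
- lid2: flat round oak lid of a white stoneware canister (99 mm wide, stands fast); 100 mm wide, 16 mm thick. Origin: centre of its top, 131 to 143 mm above the shelf, home or not; z: its upward normal. Home: firm. Not home: perches level 4 to 5 mm too high on its seal; 3 to 5 N at 30 to 40 mm from the centre tips it 0.05 to 0.1 rad (edge sinks 2 to 4 mm), springs back; 13 N on the middle slides it down to stay
- lid3: flat round oak lid of a white stoneware canister (99 mm wide, stands fast); 100 mm wide, 16 mm thick. Origin: centre of its top, 131 to 143 mm above the shelf, home or not; z: its upward normal. Home: firm. Not home: perches level 4 to 5 mm too high on its seal; 3 to 5 N at 30 to 40 mm from the centre tips it 0.05 to 0.1 rad (edge sinks 2 to 4 mm), springs back; 13 N on the middle slides it down to stay
- lid4: flat round oak lid of a white stoneware canister (99 mm wide, stands fast); 100 mm wide, 16 mm thick. Origin: centre of its top, 131 to 143 mm above the shelf, home or not; z: its upward normal. Home: firm. Not home: perches level 4 to 5 mm too high on its seal; 3 to 5 N at 30 to 40 mm from the centre tips it 0.05 to 0.1 rad (edge sinks 2 to 4 mm), springs back; 13 N on the middle slides it down to stay
- saucer1: a white saucer, 136 mm in diameter, 18 mm high, loose; a bystander. Origin: centre of its underside
- saucer2: a second white saucer, the same size, loose; a bystander. Origin: centre of its underside
- glass: a clear glass cup, 74 mm in diameter, 85 mm high, loose; a bystander. Origin: centre of its underside
- tamper: a steel coffee tamper standing on its base, 58 mm in diameter, 90 mm high, loose; a bystander. Origin: centre of its underside
- mug: a white mug, 80 mm in diameter, 90 mm high, loose; a bystander. Origin: centre of its underside
There are look-alikes about, which are no part of the job. What is shaped like the part that bears lid2 but orange is not meant. What is shaped like the part that bears lid1 but blue is not meant.

How it is judged:
By the outcome, as a careful person would: the job done as asked, in the order asked, and still so for the second after the job is handed in, while the arm keeps its last pose, push and grip.
It also fails if it takes over 51 s, if anything falls off the work surface, if the arm or the gripper's body presses on something with over 40 N, if the wrist force passes 120 N, or if a joint passes its speed limit or range.

## Robot

A 7-joint arm with a two-finger parallel gripper is mounted at the origin on the work surface. World frame = base frame: x ahead of the robot, y to its left, z up, the work surface at z = 0. Lengths are in m, angles in rad, forces in N, time in s.
With the tool pointing down it reaches from about 0.425 to 0.925 m from the base axis. Payload 6.8 kg.
Tool frame: the origin (TCP) lies at the centre of the arm's flange, where the gripper is bolted on; the fingertips stand 173 mm ahead of it and the grasp point (between the pads) lies 155 mm ahead of it (r.hold_point_z is the distance from the TCP to the grasp point, in m); z points along the fingers, x is the direction in which the jaws open and shut, and the axes are right-handed (so a half turn about z gives the same grasp; the last joint's range is limited). The gripper opens to 85 mm and grips with 20 to 120 N. Pads are 22 mm wide; open, the fingers measure 114 mm over their backs; the gripper's body (76 mm by 85 mm) begins 54 mm behind the grasp point. The pads swing forward as they close: fully open they stand 13 mm farther back than shut.
Start: joints at [-1.267, 0.477, 0.022, 1.555, -0.011, 1.109, -0.083], TCP at [0.27, 0.619, 0.405] pointing down, gripper open.
Joint ranges: [-2.96, 2.96], [-0.34, 2.1], [-1.41, 1.46], [0.24, 2.44], [-1.37, 4.51], [0.17, 1.92], [-2.96, 2.96]. Speed limits (rad/s): [2.39, 2.39, 3.14, 3.14, 3.14, 3.14, 3.14].

## Interface

Orientations are given as a rotation vector (axis times angle).
In Python, from bench import r gives the robot as it stands.
- The arm moves only by the tool apply_moves, never from a script. Its arguments are lists of equal length, an entry for each row: "dp": the shift along the tool's x, y, z scaled (see below), a list of three; "twist": the turn, a rotation vector about the tool's x, y, z scaled (see below), a list of three; "jaw": the closure in counts, from 0 (fully open) to 255 (shut). In form: {"dp": [[x, y, z], ...], "twist": [[rx, ry, rz], ...], "jaw": [jaw, ...]}. A call has 1 to 20 rows; each row shifts and turns the pose as measured when the row begins, along the tool's axes as they then stand; what a row does not reach is not made up. The controller multiplies each number of a shift by 12 cm and each number of a turn by 120 degrees. A row lasts 1/10 s, in which the tool goes at most 50 mm and 8.59 degrees, less where a joint would pass 70% of its speed; a pose out of reach is approached as far as the arm can. A call with a number of a shift or a turn outside -1 to 1 is refused whole. A call with a gripper value outside its range is refused whole. The fingers move at their own pace and stop on an object; "grip_force" is the grip in N (left out, the last holds). Time passes only in rows, so rows that do not move let the fingers close. It gives the time, the measured TCP pose, the force and the opening at its end, in the units of the state.
- r.get_obs(): the state, without advancing time (a new reading comes with each control period).
- r.grab_frame(name): name is "scene" or "top"; returns a dict with "color" (400x640x3 uint8, red, green, blue), "z_map" (400x640 float32, m along the optical axis (not along the pixel's ray), 0 where there is no reading), "intrinsics" (3x3 intrinsics, pixels), "R" (3x3) and "t" (3): a world point X has camera coordinates R X + t. Camera axes: x right, y down, z forward; pixel columns grow to the right and rows downward; lengths in m; the calibration is good to about 2 mm. A picture is of the moment at which its call begins.
- r.hand_in(): hands the job in, once; it reports no verdict.
The state is a dict: "clock": time; "joints": joint angles; "qvel": joint speeds; "tau": joint torques, N m; "tcp_pos": TCP position; "orientation": TCP orientation; "contact_force": force on the tool from outside, world axes, zero at the start; "moment": the same for the moment, N m; "grip_width": finger opening in m.
Only numpy, scipy, OpenCV 4.12 (cv2) and the standard library are available. Lean on these libraries where they do the work, as an engineer would, in place of code of your own. Each camera call takes 0.05 s, during which the arm holds its last target.

## Working session

There is one attempt and no reset: what is moved stays moved. The work goes in short steps, Python scripts to look and compute and a tool call to move; the robot and the scene stay as the last step left them, time stands still between calls to the robot, and variables do not carry over. Pictures are saved under pics/ and viewed, and the job is handed in when it is done.

Besides the shell and the picture viewer there is one more tool, called as name(argument=value, ...), one argument or row to a line, values as JSON. apply_moves: Moves the arm, as the interface text tells. Shifts and turns lie within -1 to 1; 1 stands for 12 cm of shift or 120 degrees of turn. Its arguments: {"type":"object","properties":{"dp":{"type":"array"},"twist":{"type":"array"},"jaw":{"type":"array"},"grip_force":{"type":"number"}},"required":["dp","twist","jaw"]}

```bash
ls; mkdir -p pics
cat > h.py <<'E'
import numpy as np, cv2
from bench import r
def save(n,name):
    f=r.grab_frame(n); cv2.imwrite('pics/'+name+'.png',f['color'][:,:,::-1]); np.savez('pics/'+name,**f); return f
def world(f):
    z=f['z_map'];K=f['intrinsics'];v,u=np.mgrid[0:z.shape[0],0:z.shape[1]]
    c=np.stack([(u-K[0,2])/K[0,0]*z,(v-K[1,2])/K[1,1]*z,z],-1)
    return (c-f['t'])@f['R']
E
python3 - <<'E'
from h import *
for n in ['scene','top']:
    f=save(n,n+'0'); print(n,f['intrinsics'].tolist(),f['R'].round(3).tolist(),f['t'])
print(r.get_obs())
E
```

```text
pics
scene [[481.4208695175949, 0.0, 321.5847460344519], [0.0, 481.4208695175949, 192.62153296089758], [0.0, 0.0, 1.0]] [[0.689, 0.725, 0.0], [0.617, -0.586, -0.525], [-0.38, 0.362, -0.851]] [-0.34466602 -0.23195873  1.76352876]
top [[427.4879099648264, 0.0, 318.8292069121626], [0.0, 427.4879099648264, 203.61245501016097], [0.0, 0.0, 1.0]] [[0.01, -1.0, 0.018], [-0.999, -0.011, -0.044], [0.044, -0.017, -0.999]] [-0.02006928  0.4943468   1.29997414]
{'clock': 0.1, 'joints': array([-1.26711361,  0.47775683,  0.02233845,  1.55633606, -0.01149949,
        1.10928917, -0.08310069]), 'qvel': array([ 0.00022512, -0.00131309,  0.00063963, -0.00294913, -0.00131231,
       -0.0012454 , -0.00075832]), 'tau': array([ 4.25427381e-03, -5.97761393e+01,  1.61349278e+00, -2.81954706e+01,
        1.27645856e-02,  4.97143992e-03, -1.17365138e-05]), 'tcp_pos': array([0.27005731, 0.61836314, 0.40380317]), 'orientation': array([ 2.62780947e+00,  1.71985016e+00, -2.07354685e-03]), 'contact_force': array([-0.26047242,  0.08722717, -0.25835344]), 'moment': array([0.04687248, 0.00902342, 0.02583416]), 'grip_width': 0.08490374609463272}
```

View pics/scene0.png

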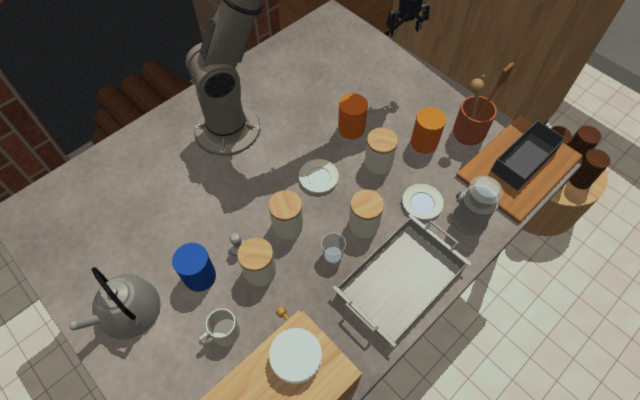

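View pics/top0.png

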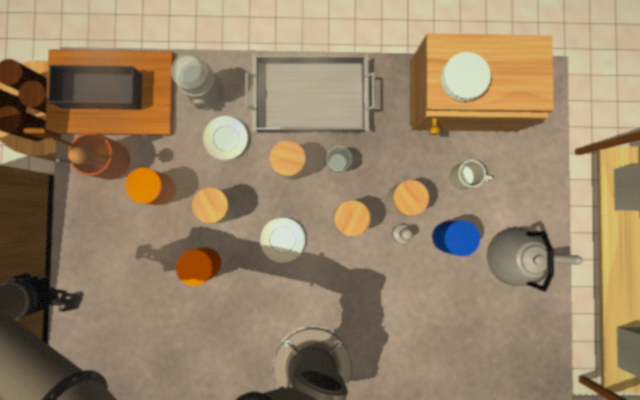

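The four oak lids sit at about (210,205), (288,158), (352,218) and (411,197) in the top view. Orange and blue look-alikes are beside them. Next I'll measure the positions.

```bash
cat > m.py <<'E'
from h import *
import sys
for n,seeds in [('top',[(210,205),(288,158),(352,218),(411,197)]),('scene',[(381,141),(366,204),(285,206),(255,254)])]:
    f=dict(np.load('pics/'+n+'0.npz')); W=world(f); hsv=cv2.cvtColor(f['color'],cv2.COLOR_RGB2HSV)
    K=f['intrinsics']
    for (u,v) in seeds:
        h0=hsv[v,u].astype(int); z0=np.median(W[v-5:v+6,u-5:u+6,2])
        m=((abs(W[...,2]-z0)<.006)&(hsv[...,1]>70)).astype(np.uint8)
        nl,l,s,c=cv2.connectedComponentsWithStats(m); k=l[v,u]
        P=W[l==k]; ys,xs=np.nonzero(l==k)
        cnt=cv2.findContours((l==k).astype(np.uint8),0,1)[0][0]
        (ex,ey),ax,an=cv2.fitEllipse(cnt)
        zt=np.median(P[:,2])
        d=np.array([(ex-K[0,2])/K[0,0],(ey-K[1,2])/K[1,1],1]); R=f['R'];C=-R.T@f['t'];d=R.T@d
        X=C+d*(zt-C[2])/d[2]
        A=np.c_[P[:,:2]-P[:,:2].mean(0),np.ones(len(P))];co=np.linalg.lstsq(A,P[:,2],rcond=None)[0]
        print(n,(u,v),h0,'area',s[k,4],'zmed %.4f std %.4f'%(zt,P[:,2].std()),'c',X.round(4),'mean',P.mean(0).round(4),'ext',np.ptp(P,0).round(3),'tilt',co[:2].round(3))
    # heights of others
    if n=='top':
        for nm,(u,v) in dict(glass=(339,158),tamper=(402,233),mug=(470,174),s1=(283,240),s2=(226,137),blue=(457,238),or1=(197,266),or2=(144,185),bottle=(195,80),tray=(312,95)).items():
            w=W[v-12:v+13,u-12:u+13].reshape(-1,3); i=w[:,2].argmax(); print(nm,w[w.shape[0]//2].round(3),'max',w[i].round(3))
E
python3 m.py
```

```text
top (210, 205) [ 17 148 221] area 1030 zmed 0.1366 std 0.0023 c [0.4828 0.2892 0.1366] mean [0.4828 0.2892 0.1366] ext [0.097 0.097 0.012] tilt [0.003 0.001]
top (288, 158) [ 17 147 219] area 993 zmed 0.1382 std 0.0022 c [0.6159 0.0774 0.1382] mean [0.6159 0.0775 0.1381] ext [0.099 0.098 0.012] tilt [-0.002 -0.001]
top (352, 218) [ 18 147 222] area 1009 zmed 0.1413 std 0.0022 c [ 0.4509 -0.1031  0.1413] mean [ 0.4509 -0.1031  0.1413] ext [0.097 0.097 0.012] tilt [ 0.003 -0.001]
top (411, 197) [ 17 151 219] area 992 zmed 0.1356 std 0.0023 c [ 0.5095 -0.2672  0.1356] mean [ 0.5095 -0.2672  0.1356] ext [0.098 0.1   0.012] tilt [-0.001 -0.   ]
glass [ 0.637 -0.076  0.006] max [0.437 0.008 1.321]
tamper [ 0.409 -0.255  0.087] max [0.437 0.008 1.321]
mug [ 0.592 -0.486  0.   ] max [0.437 0.008 1.321]
s1 [0.382 0.093 0.007] max [0.437 0.008 1.321]
s2 [0.697 0.273 0.008] max [0.437 0.008 1.321]
blue [ 0.397 -0.398  0.137] max [0.437 0.008 1.321]
or1 [0.315 0.318 0.141] max [0.437 0.008 1.321]
or2 [0.535 0.469 0.138] max [0.437 0.008 1.321]
bottle [0.809 0.318 0.202] max [0.437 0.008 1.321]
tray [0.833 0.009 0.006] max [0.437 0.008 1.321]
scene (381, 141) [ 17 107 184] area 602 zmed 0.1364 std 0.0026 c [0.485  0.2857 0.1364] mean [0.4849 0.286  0.1365] ext [0.099 0.102 0.012] tilt [-0.008 -0.005]
scene (366, 204) [ 20  94 188] area 751 zmed 0.1385 std 0.0026 c [0.6179 0.0743 0.1385] mean [0.6175 0.0744 0.1383] ext [0.101 0.099 0.012] tilt [-0.001 -0.002]
scene (285, 206) [ 19  95 190] area 757 zmed 0.1414 std 0.0026 c [ 0.4532 -0.1067  0.1414] mean [ 0.4529 -0.1068  0.1412] ext [0.103 0.099 0.012] tilt [-0.002 -0.002]
scene (255, 254) [ 17 105 183] area 898 zmed 0.1358 std 0.0025 c [ 0.5118 -0.2707  0.1358] mean [ 0.5116 -0.2703  0.1359] ext [0.101 0.099 0.012] tilt [0.003 0.002]
```

```bash
cat > g.py <<'E'
from h import *
import sys
from scipy.spatial.transform import Rotation as Ro
o=r.get_obs(); R=Ro.from_rotvec(o['orientation']).as_matrix(); p=o['tcp_pos']
print('t %.2f'%o['clock'],'p',p.round(4),'F',o['contact_force'].round(2),'M',o['moment'].round(2),'tipz %.4f'%(p[2]-.173*-R[2,2]),'zaxis',R[:,2].round(4),'w',o['grip_width'],'q7',o['joints'].round(2))
if len(sys.argv)>3:
    d=R.T@(np.array(list(map(float,sys.argv[1:4])))-p); print('tool d',d.round(4),'scaled total',(d/.12).round(4),'dist',np.linalg.norm(d), 'tilt corr tool', (R.T@np.cross(R[:,2],[0,0,-1])).round(4))
E
python3 g.py 0.484 0.2525 0.36
```

```text
t 0.10 p [0.2701 0.6184 0.4038] F [-0.26  0.09 -0.26] M [0.05 0.01 0.03] tipz 0.2308 zaxis [-6.0e-04 -1.6e-03 -1.0e+00] w 0.08490374609463272 q7 [-1.27  0.48  0.02  1.56 -0.01  1.11 -0.08]
tool d [-0.2496  0.3425  0.0443] scaled total [-2.0799  2.854   0.3688] dist 0.4260821830179043 tilt corr tool [0.0001 0.0017 0.    ]
```

apply_moves(
  dp=[
    [0, 0, 0],
  ],
  twist=[
    [0, 0, 0],
  ],
  jaw=[255],
  grip_force=40,
)

```text
clock: 0.2
tcp_pos: [0.27, 0.6182, 0.4033]
orientation: [2.627, 1.72, -0.003]
contact_force: [0.6, 0.3, -0.3]
grip_width: 0.0731
```

apply_moves(
  dp=[
    [-0.1, 0.14, 0.01],
    [-0.2, 0.27, 0.03],
    [-0.2, 0.27, 0.03],
    [-0.2, 0.27, 0.03],
    [-0.2, 0.27, 0.03],
    [-0.2, 0.27, 0.03],
    [-0.2, 0.27, 0.03],
    [-0.2, 0.27, 0.03],
    [-0.2, 0.27, 0.03],
    [-0.2, 0.27, 0.03],
    [-0.1, 0.14, 0.01],
    [0, 0, 0],
  ],
  twist=[
    [0, 0, 0],
    [0, 0, 0],
    [0, 0, 0],
    [0, 0, 0],
    [0, 0, 0],
    [0, 0, 0],
    [0, 0, 0],
    [0, 0, 0],
    [0, 0, 0],
    [0, 0, 0],
    [0, 0, 0],
    [0, 0, 0],
  ],
  jaw=[255, 255, 255, 255, 255, 255, 255, 255, 255, 255, 255, 255],
)

```text
clock: 1.4
tcp_pos: [0.4773, 0.2551, 0.3641]
orientation: [2.625, 1.724, -0.01]
contact_force: [-0.4, 0.4, 0.8]
grip_width: 0.0
```

```bash
python3 g.py 0.484 0.2525 0.325
```

```text
t 1.40 p [0.4773 0.2551 0.3641] F [-0.36  0.41  0.77] M [ 0.01 -0.02  0.03] tipz 0.1911 zaxis [-0.0047 -0.0045 -1.    ] w 4.853808697069023e-05 q7 [-0.73  0.3   0.15  1.92 -0.05  0.92  0.61]
tool d [0.0005 0.0073 0.039 ] scaled total [0.0042 0.0607 0.3253] dist 0.039709963421251715 tilt corr tool [-0.0025  0.006   0.    ]
```

apply_moves(
  dp=[
    [0, 0.06, 0.12],
    [0, 0, 0.12],
    [0, 0, 0.1],
    [0, 0, 0],
  ],
  twist=[
    [-0.001, 0.003, 0],
    [0, 0, 0],
    [0, 0, 0],
    [0, 0, 0],
  ],
  jaw=[255, 255, 255, 255],
)

```text
clock: 1.8
tcp_pos: [0.4828, 0.2549, 0.3221]
orientation: [-2.622, -1.726, -0.002]
contact_force: [-0.3, 0.3, -0.2]
grip_width: 0.0003
```

```bash
python3 g.py 0.484 0.2525 0.31
```

```text
t 1.80 p [0.4828 0.2549 0.3221] F [-0.31  0.29 -0.2 ] M [-0.05 -0.    0.  ] tipz 0.1491 zaxis [-4.0e-04  2.8e-03 -1.0e+00] w 0.0002959107902858229 q7 [-0.71  0.36  0.14  1.95 -0.07  0.83  0.63]
tool d [-0.0017  0.0021  0.0121] scaled total [-0.0145  0.0175  0.1012] dist 0.012440222906002997 tilt corr tool [-0.0014 -0.0024 -0.    ]
```

apply_moves(
  dp=[
    [-0.014, 0.018, 0.04],
    [0, 0, 0.03],
    [0, 0, 0.02],
    [0, 0, 0],
  ],
  twist=[
    [0, 0, 0],
    [0, 0, 0],
    [0, 0, 0],
    [0, 0, 0],
  ],
  jaw=[255, 255, 255, 255],
)

```text
clock: 2.2
tcp_pos: [0.4836, 0.2544, 0.3114]
orientation: [-2.619, -1.73, -0.004]
contact_force: [-0.1, -0.0, 0.8]
grip_width: 0.0001
```

apply_moves(
  dp=[
    [0, 0, 0.01],
    [0, 0, 0.01],
  ],
  twist=[
    [0, 0, 0],
    [0, 0, 0],
  ],
  jaw=[255, 255],
)

```text
clock: 2.4
tcp_pos: [0.4838, 0.2546, 0.3095]
orientation: [-2.619, -1.729, -0.006]
contact_force: [0.6, 0.2, 0.1]
grip_width: -0.0002
```

apply_moves(
  dp=[
    [0, 0, 0.01],
    [0, 0, 0],
  ],
  twist=[
    [0, 0, 0],
    [0, 0, 0],
  ],
  jaw=[255, 255],
)

```text
clock: 2.6
tcp_pos: [0.4839, 0.2546, 0.3091]
orientation: [-2.619, -1.729, -0.006]
contact_force: [-0.9, 0.0, 0.5]
grip_width: -0.0002
```

apply_moves(
  dp=[
    [0, 0, 0.01],
    [0, 0, 0.004],
  ],
  twist=[
    [0, 0, 0],
    [0, 0, 0],
  ],
  jaw=[255, 255],
)

```text
clock: 2.8
tcp_pos: [0.484, 0.2545, 0.3089]
orientation: [-2.619, -1.728, -0.007]
contact_force: [-2.7, -1.0, 6.7]
grip_width: 0.0
```

apply_moves(
  dp=[
    [0, 0, 0.01],
    [0, 0, 0.004],
  ],
  twist=[
    [0, 0, 0],
    [0, 0, 0],
  ],
  jaw=[255, 255],
)

```text
clock: 3.0
tcp_pos: [0.484, 0.2544, 0.309]
orientation: [-2.619, -1.727, -0.007]
contact_force: [-1.8, -0.6, 3.9]
grip_width: -0.0
```

apply_moves(
  dp=[
    [0, 0, 0.01],
    [0, 0, 0.004],
  ],
  twist=[
    [0, 0, 0],
    [0, 0, 0],
  ],
  jaw=[255, 255],
)

```text
clock: 3.2
tcp_pos: [0.484, 0.2542, 0.309]
orientation: [-2.618, -1.727, -0.008]
contact_force: [-3.5, -0.4, 3.8]
grip_width: -0.0003
```

apply_moves(
  dp=[
    [0, 0, 0.015],
  ],
  twist=[
    [0, 0, 0],
  ],
  jaw=[255],
)

```text
clock: 3.3
tcp_pos: [0.4841, 0.2542, 0.3086]
orientation: [-2.618, -1.726, -0.008]
contact_force: [-7.1, -4.1, 22.5]
grip_width: -0.0002
```

apply_moves(
  dp=[
    [0, 0, -0.1],
    [0, 0, -0.2],
    [0, 0, -0.2],
    [0, 0, 0],
  ],
  twist=[
    [0, 0, 0],
    [0, 0, 0],
    [0, 0, 0],
    [0, 0, 0],
  ],
  jaw=[255, 255, 255, 255],
)

```text
clock: 3.7
tcp_pos: [0.4843, 0.2536, 0.3716]
orientation: [-2.619, -1.726, -0.009]
contact_force: [-0.5, 0.8, -0.2]
grip_width: -0.0002
```

```bash
python3 g.py 0.617 0.111 0.35
```

```text
t 3.70 p [0.4843 0.2536 0.3716] F [-0.5   0.75 -0.2 ] M [ 0.01 -0.01 -0.01] tipz 0.1986 zaxis [ 0.002   0.0075 -1.    ] w -0.0001931380039955982 q7 [-0.72  0.3   0.15  1.91 -0.06  0.93  0.63]
tool d [-0.0788  0.1782  0.0208] scaled total [-0.6568  1.485   0.1732] dist 0.19595998557343897 tilt corr tool [-0.0011 -0.0077  0.    ]
```

apply_moves(
  dp=[
    [-0.06, 0.15, 0],
    [-0.13, 0.3, 0.02],
    [-0.13, 0.3, 0.03],
    [-0.13, 0.3, 0.03],
    [-0.13, 0.3, 0.04],
    [-0.06, 0.15, 0.05],
    [0, 0, 0],
  ],
  twist=[
    [0, -0.004, 0],
    [0, 0, 0],
    [0, 0, 0],
    [0, 0, 0],
    [0, 0, 0],
    [0, 0, 0],
    [0, 0, 0],
  ],
  jaw=[255, 255, 255, 255, 255, 255, 255],
)

```text
clock: 4.4
tcp_pos: [0.6237, 0.1092, 0.3492]
orientation: [-2.617, -1.736, -0.001]
contact_force: [-0.1, -0.4, -0.2]
grip_width: 0.0003
```

```bash
python3 g.py 0.617 0.111 0.315
```

```text
t 4.40 p [0.6237 0.1092 0.3492] F [-0.08 -0.43 -0.23] M [-0.03  0.02 -0.  ] tipz 0.1762 zaxis [ 3.e-04  9.e-04 -1.e+00] w 0.0002852760448392475 q7 [-0.42  0.47  0.21  1.73 -0.11  0.96  1.  ]
tool d [-0.001  -0.0069  0.0342] scaled total [-0.0079 -0.0574  0.2846] dist 0.03485739073615181 tilt corr tool [-0.     -0.0009 -0.    ]
```

apply_moves(
  dp=[
    [-0.008, -0.057, 0.12],
    [0, 0, 0.1],
    [0, 0, 0.06],
    [0, 0, 0],
    [0, 0, 0],
  ],
  twist=[
    [0, 0, 0],
    [0, 0, 0],
    [0, 0, 0],
    [0, 0, 0],
    [0, 0, 0],
  ],
  jaw=[255, 255, 255, 255, 255],
)

```text
clock: 4.9
tcp_pos: [0.6157, 0.1137, 0.3135]
orientation: [-2.614, -1.739, -0.0]
contact_force: [-0.0, 0.1, 0.5]
grip_width: 0.0001
```

apply_moves(
  dp=[
    [0, 0, 0.007],
    [0, 0, 0.007],
  ],
  twist=[
    [0, 0, 0],
    [0, 0, 0],
  ],
  jaw=[255, 255],
)

```text
clock: 5.1
tcp_pos: [0.6159, 0.1145, 0.3127]
orientation: [-2.613, -1.74, -0.003]
contact_force: [0.0, 0.0, 0.7]
grip_width: -0.0
```

apply_moves(
  dp=[
    [0, 0, 0.007],
    [0, 0, 0.005],
  ],
  twist=[
    [0, 0, 0],
    [0, 0, 0],
  ],
  jaw=[255, 255],
)

```text
clock: 5.3
tcp_pos: [0.6162, 0.1147, 0.3118]
orientation: [-2.613, -1.74, -0.005]
contact_force: [-0.4, -1.3, 1.0]
grip_width: -0.0001
```

apply_moves(
  dp=[
    [0, 0, 0.007],
    [0, 0, 0.005],
  ],
  twist=[
    [0, 0, 0],
    [0, 0, 0],
  ],
  jaw=[255, 255],
)

```text
clock: 5.5
tcp_pos: [0.6163, 0.1147, 0.3106]
orientation: [-2.614, -1.74, -0.006]
contact_force: [-0.3, 0.5, 2.2]
grip_width: 0.0003
```

apply_moves(
  dp=[
    [0, 0, 0.007],
    [0, 0, 0.005],
  ],
  twist=[
    [0, 0, 0],
    [0, 0, 0],
  ],
  jaw=[255, 255],
)

```text
clock: 5.7
tcp_pos: [0.6164, 0.1146, 0.3105]
orientation: [-2.613, -1.74, -0.006]
contact_force: [-2.5, -0.8, 6.8]
grip_width: 0.0001
```

apply_moves(
  dp=[
    [0, 0, 0.007],
    [0, 0, 0.008],
  ],
  twist=[
    [0, 0, 0],
    [0, 0, 0],
  ],
  jaw=[255, 255],
)

```text
clock: 5.9
tcp_pos: [0.6164, 0.1145, 0.3104]
orientation: [-2.613, -1.739, -0.007]
contact_force: [-3.7, -0.5, 7.9]
grip_width: 0.0001
```

apply_moves(
  dp=[
    [0, 0, -0.1],
    [0, 0, -0.2],
    [0, 0, -0.2],
    [0, 0, 0],
  ],
  twist=[
    [0, 0, 0],
    [0, 0, 0],
    [0, 0, 0],
    [0, 0, 0],
  ],
  jaw=[255, 255, 255, 255],
)

```text
clock: 6.3
tcp_pos: [0.6164, 0.1139, 0.3738]
orientation: [-2.614, -1.739, -0.006]
contact_force: [-0.5, 0.8, 0.6]
grip_width: -0.0
```

```bash
python3 g.py 0.487 -0.105 0.35
```

```text
t 6.30 p [0.6164 0.1139 0.3738] F [-0.49  0.79  0.58] M [ 0.01 -0.06 -0.05] tipz 0.2008 zaxis [ 0.002   0.0041 -1.    ] w -1.1110758655657077e-05 q7 [-0.44  0.43  0.21  1.72 -0.11  1.    0.98]
tool d [-0.252  -0.0347  0.0226] scaled total [-2.1    -0.2892  0.1884] dist 0.2553799509185979 tilt corr tool [ 0.0003 -0.0046  0.    ]
```

apply_moves(
  dp=[
    [-0.15, -0.02, 0],
    [-0.3, -0.04, 0.02],
    [-0.3, -0.04, 0.03],
    [-0.3, -0.04, 0.03],
    [-0.3, -0.04, 0.03],
    [-0.3, -0.04, 0.03],
    [-0.3, -0.04, 0.03],
    [-0.15, -0.02, 0],
    [0, 0, 0],
  ],
  twist=[
    [0, -0.002, 0],
    [0, 0, 0],
    [0, 0, 0],
    [0, 0, 0],
    [0, 0, 0],
    [0, 0, 0],
    [0, 0, 0],
    [0, 0, 0],
    [0, 0, 0],
  ],
  jaw=[255, 255, 255, 255, 255, 255, 255, 255, 255],
)

```text
clock: 7.2
tcp_pos: [0.4743, -0.12, 0.3485]
orientation: [-2.617, -1.733, 0.012]
contact_force: [0.1, -0.2, -0.2]
grip_width: -0.0002
```

```bash
python3 g.py 0.487 -0.105 0.317
```

```text
t 7.20 p [ 0.4743 -0.12    0.3485] F [ 0.05 -0.18 -0.23] M [0.   0.01 0.02] tipz 0.1755 zaxis [-0.0078 -0.0016 -1.    ] w -0.0002206833700051502 q7 [-0.13  0.25  0.3   2.06 -0.09  0.85  1.38]
tool d [0.0189 0.0061 0.0314] scaled total [0.1578 0.0505 0.2618] dist 0.037179852075809296 tilt corr tool [-0.0066  0.0045 -0.    ]
```

apply_moves(
  dp=[
    [0.16, 0.05, 0.1],
    [0, 0, 0.1],
    [0, 0, 0.05],
    [0, 0, 0],
    [0, 0, 0],
  ],
  twist=[
    [-0.003, 0.002, 0],
    [0, 0, 0],
    [0, 0, 0],
    [0, 0, 0],
    [0, 0, 0],
  ],
  jaw=[255, 255, 255, 255, 255],
)

```text
clock: 7.7
tcp_pos: [0.4855, -0.1048, 0.3161]
orientation: [-2.619, -1.732, 0.005]
contact_force: [-0.3, 0.0, 0.1]
grip_width: -0.0
```

apply_moves(
  dp=[
    [0, 0, 0.007],
    [0, 0, 0.007],
  ],
  twist=[
    [0, 0, 0],
    [0, 0, 0],
  ],
  jaw=[255, 255],
)

```text
clock: 7.9
tcp_pos: [0.4855, -0.105, 0.3148]
orientation: [-2.619, -1.732, 0.004]
contact_force: [0.3, -0.1, 0.2]
grip_width: 0.0001
```

apply_moves(
  dp=[
    [0, 0, 0.007],
    [0, 0, 0.005],
  ],
  twist=[
    [0, 0, 0],
    [0, 0, 0],
  ],
  jaw=[255, 255],
)

```text
clock: 8.1
tcp_pos: [0.4857, -0.1051, 0.3137]
orientation: [-2.62, -1.732, 0.002]
contact_force: [-0.3, -0.0, 0.9]
grip_width: 0.0001
```

apply_moves(
  dp=[
    [0, 0, 0.007],
    [0, 0, 0.005],
  ],
  twist=[
    [0, 0, 0],
    [0, 0, 0],
  ],
  jaw=[255, 255],
)

```text
clock: 8.3
tcp_pos: [0.486, -0.1052, 0.3127]
orientation: [-2.621, -1.733, 0.001]
contact_force: [-0.5, 0.2, 2.6]
grip_width: -0.0003
```

apply_moves(
  dp=[
    [0, 0, 0.007],
    [0, 0, 0.005],
  ],
  twist=[
    [0, 0, 0],
    [0, 0, 0],
  ],
  jaw=[255, 255],
)

```text
clock: 8.5
tcp_pos: [0.4863, -0.1052, 0.3117]
orientation: [2.62, 1.732, 0.001]
contact_force: [-0.7, -0.1, 3.2]
grip_width: -0.0
```

apply_moves(
  dp=[
    [0, 0, 0.007],
    [0, 0, 0.003],
  ],
  twist=[
    [0, 0, 0],
    [0, 0, 0],
  ],
  jaw=[255, 255],
)

```text
clock: 8.7
tcp_pos: [0.4866, -0.1053, 0.3109]
orientation: [2.62, 1.732, 0.002]
contact_force: [-1.2, 0.2, 5.7]
grip_width: 0.0
```

```bash
python3 - <<'E'
from h import *
f=save('top','top1'); f=save('scene','scene1')
E
python3 g.py 0.452 -0.105 0.33
```

```text
t 8.80 p [ 0.4865 -0.1052  0.3109] F [-1.38 -0.2   4.82] M [0.11 0.21 0.02] tipz 0.1379 zaxis [ 1.4e-03 -1.0e-04 -1.0e+00] w 0.00025958741640290535 q7 [-0.14  0.31  0.27  2.08 -0.12  0.76  1.38]
tool d [-0.0133 -0.0318 -0.0192] scaled total [-0.111  -0.2653 -0.1599] dist 0.039489939783653824 tilt corr tool [ 0.0013 -0.0005  0.    ]
```

The lid near (0.452,-0.105) sank about 3 mm under 3–5 N, whereas the other two stayed firm. So this is the one that rocks. Next I'll lift off and move over its middle.

apply_moves(
  dp=[
    [0, 0, -0.1],
    [0, 0, -0.07],
    [-0.06, -0.13, 0],
    [-0.05, -0.13, 0],
    [0, 0, 0],
    [0, 0, 0],
  ],
  twist=[
    [0, 0, 0],
    [0, 0, 0],
    [0, 0, 0],
    [0, 0, 0],
    [0, 0, 0],
    [0, 0, 0],
  ],
  jaw=[255, 255, 255, 255, 255, 255],
)

```text
clock: 9.4
tcp_pos: [0.4521, -0.1053, 0.3342]
orientation: [2.619, 1.732, 0.003]
contact_force: [-0.0, -0.2, 0.3]
grip_width: 0.0
```

```bash
python3 - <<'E'
from h import *
f=dict(np.load('pics/scene1.npz')); cv2.imwrite('pics/s1c.png',cv2.resize(f['color'][150:300,200:350,::-1],None,fx=4,fy=4))
E
python3 g.py 0.452 -0.105 0.316
```

```text
t 9.40 p [ 0.4521 -0.1053  0.3342] F [-0.02 -0.23  0.28] M [ 0.04 -0.05  0.01] tipz 0.1612 zaxis [ 2.5e-03 -5.0e-04 -1.0e+00] w 4.949018654591765e-06 q7 [-0.16  0.22  0.29  2.13 -0.09  0.8   1.35]
tool d [ 0.0002 -0.0002  0.0182] scaled total [ 0.0016 -0.002   0.1515] dist 0.01818364759163823 tilt corr tool [ 0.0025 -0.0005 -0.    ]
```

View pics/s1c.png

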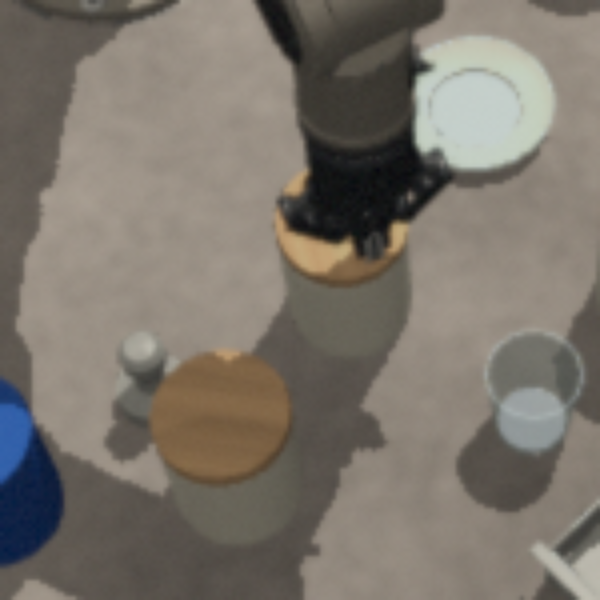

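The crop shows the fingertips on the outer side of the lid, at about (370,250) in the crop. The tamper and glass are untouched. Next I'll press the middle.

apply_moves(
  dp=[
    [0, 0, 0.1],
    [0, 0, 0.045],
    [0, 0, 0],
    [0, 0, 0],
  ],
  twist=[
    [0.001, 0, 0],
    [0, 0, 0],
    [0, 0, 0],
    [0, 0, 0],
  ],
  jaw=[255, 255, 255, 255],
)

```text
clock: 9.8
tcp_pos: [0.454, -0.1051, 0.315]
orientation: [2.619, 1.734, 0.001]
contact_force: [0.7, -0.3, 0.0]
grip_width: -0.0001
```

apply_moves(
  dp=[
    [0, 0, 0.01],
    [0, 0, 0.01],
  ],
  twist=[
    [0, 0, 0],
    [0, 0, 0],
  ],
  jaw=[255, 255],
)

```text
clock: 10.0
tcp_pos: [0.4547, -0.1052, 0.3133]
orientation: [2.619, 1.733, 0.002]
contact_force: [-3.7, 0.7, 13.3]
grip_width: 0.0002
```

apply_moves(
  dp=[
    [0, 0, 0.01],
    [0, 0, 0.007],
  ],
  twist=[
    [0, 0, 0],
    [0, 0, 0],
  ],
  jaw=[255, 255],
)

```text
clock: 10.2
tcp_pos: [0.4549, -0.1054, 0.3129]
orientation: [-2.62, -1.733, -0.002]
contact_force: [-4.2, 0.7, 11.1]
grip_width: 0.0003
```

apply_moves(
  dp=[
    [0, 0, 0.01],
    [0, 0, 0.01],
  ],
  twist=[
    [0, 0, 0],
    [0, 0, 0],
  ],
  jaw=[255, 255],
)

```text
clock: 10.4
tcp_pos: [0.455, -0.1056, 0.3123]
orientation: [-2.619, -1.732, -0.002]
contact_force: [-5.3, 0.3, 12.6]
grip_width: 0.0003
```

apply_moves(
  dp=[
    [-0.004, -0.01, 0.012],
    [-0.004, -0.01, 0.012],
  ],
  twist=[
    [0, 0, 0],
    [0, 0, 0],
  ],
  jaw=[255, 255],
)

```text
clock: 10.6
tcp_pos: [0.4538, -0.1057, 0.312]
orientation: [2.621, 1.732, 0.009]
contact_force: [-1.0, 0.7, 11.8]
grip_width: -0.0001
```

apply_moves(
  dp=[
    [-0.004, -0.01, 0.014],
    [-0.004, -0.01, 0.014],
    [-0.004, -0.01, 0.014],
  ],
  twist=[
    [0, 0, 0],
    [0, 0, 0],
    [0, 0, 0],
  ],
  jaw=[255, 255, 255],
)

```text
clock: 10.9
tcp_pos: [0.4524, -0.1059, 0.3112]
orientation: [2.618, 1.73, 0.02]
contact_force: [-2.4, 1.5, 12.3]
grip_width: -0.0
```

apply_moves(
  dp=[
    [-0.002, -0.005, 0.014],
    [-0.002, -0.005, 0.014],
    [-0.002, -0.005, 0.014],
  ],
  twist=[
    [0, 0, 0],
    [0, 0, 0],
    [0, 0, 0],
  ],
  jaw=[255, 255, 255],
)

```text
clock: 11.2
tcp_pos: [0.4518, -0.1062, 0.3097]
orientation: [2.617, 1.729, 0.026]
contact_force: [-4.2, 0.7, 13.4]
grip_width: 0.0
```

```bash
python3 g.py 0.452 -0.105 0.309
```

```text
t 11.20 p [ 0.4518 -0.1062  0.3097] F [-4.23  0.67 13.41] M [0.25 0.97 0.03] tipz 0.1367 zaxis [ 0.0165  0.0051 -0.9999] w 4.0960211298502906e-05 q7 [-0.14  0.26  0.28  2.16 -0.12  0.72  1.38]
tool d [ 0.0011 -0.0003  0.0007] scaled total [ 0.0093 -0.0025  0.006 ] dist 0.0013605000861388883 tilt corr tool [ 0.0132 -0.0112 -0.    ]
```

apply_moves(
  dp=[
    [0, 0, 0.015],
    [0, 0, 0.015],
  ],
  twist=[
    [0, 0, 0],
    [0, 0, 0],
  ],
  jaw=[255, 255],
)

```text
clock: 11.4
tcp_pos: [0.4518, -0.1063, 0.3087]
orientation: [2.619, 1.729, 0.027]
contact_force: [-9.3, 1.4, 29.2]
grip_width: 0.0
```

apply_moves(
  dp=[
    [0, 0, 0.015],
    [0, 0, 0.015],
  ],
  twist=[
    [0, 0, 0],
    [0, 0, 0],
  ],
  jaw=[255, 255],
)

```text
clock: 11.6
tcp_pos: [0.4519, -0.1067, 0.3088]
orientation: [2.621, 1.729, 0.028]
contact_force: [-9.5, 1.3, 24.0]
grip_width: 0.0
```

apply_moves(
  dp=[
    [0, 0, 0.015],
    [0, 0, 0.015],
  ],
  twist=[
    [0, 0, 0],
    [0, 0, 0],
  ],
  jaw=[255, 255],
)

```text
clock: 11.8
tcp_pos: [0.4519, -0.1071, 0.3088]
orientation: [-2.622, -1.728, -0.03]
contact_force: [-8.4, 0.7, 24.1]
grip_width: 0.0004
```

```bash
python3 - <<'E'
from h import *
for n in ('top','scene'):
    f=save(n,n+'2'); W=world(f); hsv=cv2.cvtColor(f['color'],cv2.COLOR_RGB2HSV)
    f0=dict(np.load('pics/'+n+'0.npz'));W0=world(f0);h0=cv2.cvtColor(f0['color'],cv2.COLOR_RGB2HSV)
    for nm,c in dict(A=(.484,.2875),B=(.617,.076),C=(.452,-.105),D=(.5105,-.269)).items():
        o=[]
        for w,h in((W0,h0),(W,hsv)):
            m=(np.hypot(w[...,0]-c[0],w[...,1]-c[1])<.046)&(abs(w[...,2]-.137)<.011)&(h[...,1]>70)&(h[...,0]>8)&(h[...,0]<28)
            P=w[m]; A=np.c_[P[:,:2]-c,np.ones(len(P))]; co=np.linalg.lstsq(A,P[:,2],rcond=None)[0]
            o.append((len(P),np.median(P[:,2]).round(4),co.round(4)))
        print(n,nm,o)
cv2.imwrite('pics/s2c.png',cv2.resize(f['color'][150:300,200:400,::-1],None,fx=4,fy=4))
E
python3 g.py
```

```text
top A [(878, np.float64(0.1368), array([ 6.000e-03, -1.000e-04,  1.367e-01])), (871, np.float64(0.1368), array([ 0.0008, -0.0009,  0.1367]))]
top B [(855, np.float64(0.1382), array([-0.0011, -0.0007,  0.1381])), (856, np.float64(0.138), array([-0.0011,  0.0028,  0.138 ]))]
top C [(866, np.float64(0.1413), array([ 0.006 , -0.0012,  0.1414])), (94, np.float64(0.1363), array([0.0157, 0.0254, 0.1355]))]
top D [(853, np.float64(0.1357), array([-0.0039, -0.001 ,  0.1356])), (849, np.float64(0.1356), array([0.0017, 0.0011, 0.1356]))]
scene A [(501, np.float64(0.1365), array([-0.0078, -0.0052,  0.1366])), (502, np.float64(0.1368), array([-0.0006,  0.0056,  0.1368]))]
scene B [(644, np.float64(0.1386), array([-0.0015,  0.0023,  0.1384])), (635, np.float64(0.1382), array([0.0004, 0.0035, 0.1383]))]
scene C [(644, np.float64(0.1416), array([-0.0008, -0.0032,  0.1414])), (401, np.float64(0.1365), array([ 0.0046, -0.0127,  0.1365]))]
scene D [(760, np.float64(0.1359), array([-0.0003,  0.0027,  0.136 ])), (764, np.float64(0.136), array([0.0003, 0.0038, 0.1361]))]
t 11.90 p [ 0.4519 -0.1071  0.3088] F [-9.53  2.96 24.27] M [0.42 1.97 0.05] tipz 0.1358 zaxis [ 0.0154  0.0112 -0.9998] w -2.8443038469768033e-06 q7 [-0.13  0.26  0.27  2.16 -0.13  0.72  1.39]
```

View pics/s2c.png

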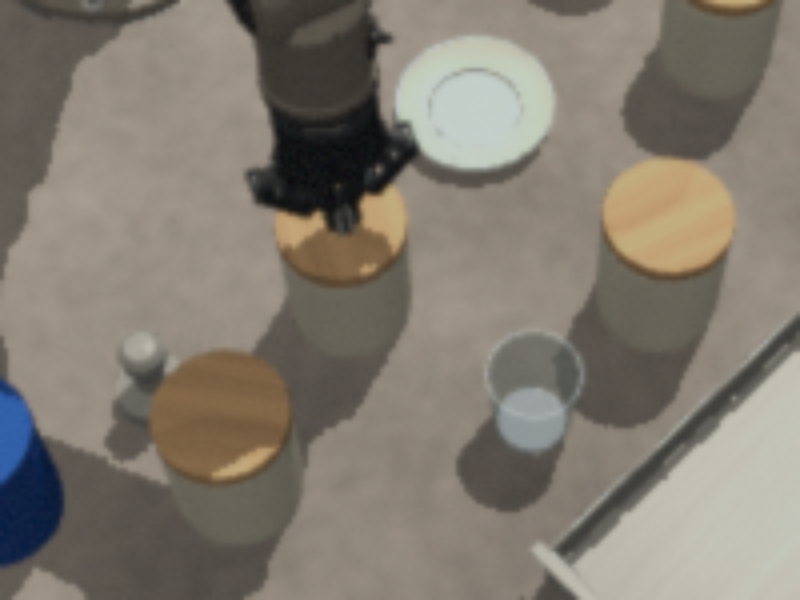

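apply_moves(
  dp=[
    [0, 0, 0.016],
    [0, 0, 0.016],
  ],
  twist=[
    [0.001, 0, 0],
    [0.001, 0, 0],
  ],
  jaw=[255, 255],
)

```text
clock: 12.1
tcp_pos: [0.4523, -0.1077, 0.3088]
orientation: [-2.62, -1.725, -0.029]
contact_force: [-7.9, 1.2, 24.3]
grip_width: 0.0001
```

```bash
python3 - <<'E'
from h import *
for n in ('scene','top'):
  Q=[]
  for i in range(6):
    f=r.grab_frame(n); W=world(f); h=cv2.cvtColor(f['color'],cv2.COLOR_RGB2HSV)
    m=(np.hypot(W[...,0]-.4525,W[...,1]+.106)<.046)&(abs(W[...,2]-.1365)<.007)&(h[...,1]>70)&(h[...,0]>8)&(h[...,0]<28)
    m=cv2.erode(m.astype(np.uint8),np.ones((3,3)))>0
    Q.append(W[m])
  P=np.concatenate(Q); A=np.c_[P[:,:2]-[.4525,-.106],np.ones(len(P))]
  print(n,len(P),np.median(P[:,2]).round(4),np.linalg.lstsq(A,P[:,2],rcond=None)[0].round(4),np.ptp(P[:,:2],0))
E
python3 g.py
```

```text
scene 1521 0.1366 [ 0.0103 -0.011   0.1364] [0.07433949 0.08435474]
top 232 0.1366 [ 0.0065 -0.0047  0.1368] [0.06409653 0.02264117]
t 12.70 p [ 0.4523 -0.1077  0.3088] F [-7.39  0.48 24.72] M [0.27 1.84 0.07] tipz 0.1358 zaxis [ 0.0129  0.0145 -0.9998] w 0.00014554636451737628 q7 [-0.13  0.26  0.27  2.15 -0.13  0.73  1.39]
```

```bash
python3 -c "
from bench import r
print(r.hand_in()); o=r.get_obs(); print(o['clock'],o['tcp_pos'],o['contact_force'])"
```

```text
the job is handed in; nothing more can be done
None
the job is handed in; nothing more can be done
```

I found the lid that rocks, pressed it down until it stopped, and handed the job in with the shut fingertips still holding it at about 25 N.

- **Finding it:** I pressed near the edge of three lids. The ones near (0.484, 0.288) and (0.617, 0.076) stayed firm, at up to about 22 N and 8 N. The one near (0.452, -0.105) sank about 3 mm under 3–5 N. I stopped there, so the fourth lid, near (0.51, -0.27), was never pressed.
- **Pressing it home:** Pressed in the middle, it began to slide at 12–13 N. It came to a hard stop about 4.7 mm lower and did not move further under 24–29 N. The cameras agree, showing its top going from 141.4 to 136.5 mm.
- **Level:** The last camera fits gave a tilt of about 0.01 rad, but the gripper hid part of the lid. An earlier overhead fit on only 94 points read 0.03 rad, which I discounted. I did not lift off to press the edges again.
- **Side force:** The hold also had about 7–8 N of sideways force, because the tool leaned about 0.02 rad.
- **Crockery:** The glass, tamper and nearer saucer looked undisturbed in the last close-up. I did not re-measure the mug or the other saucer, but nothing was gripped and the gripper was never lowered near them.
- **Time:** The robot clock read 12.7 s just before hand-in, well within the 51 s limit.

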